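Load the socket selector in order of size

ROBOT

A 6-joint arm with a two-finger parallel gripper is mounted at the origin on the work surface. World frame = base frame: x ahead of the robot, y to its left, z up, the work surface at z = 0. Lengths are in m, angles in rad, forces in N, time in s.
With the tool pointing down it reaches from about 0.3 to 0.875 m from the base axis. Payload 6.4 kg.
Tool frame: the origin (TCP) lies midway between the tips of the shut fingers; the grasp point (between the pads) lies 19 mm behind it; z points along the fingers, y is the line along which they close (so a half turn about z gives the same grasp; the last joint's range is limited). The gripper opens to 85 mm and grips with 20 to 120 N. Pads are 22 mm wide; open, the fingers measure 114 mm over their backs; the gripper's body (76 mm by 85 mm) begins 54 mm behind the grasp point. The pads swing forward as they close: fully open they stand 13 mm farther back than shut.
Start: joints at [1.109, 0.181, 1.607, -0, 1.354, -0.206], TCP at [0.145, 0.556, 0.201] pointing down, gripper open.
Joint ranges: [-2.99, 2.99], [-0.89, 2.07], [0.3, 2.58], [-1.14, 4.28], [0, 2.63], [-3.12, 3.12]. Speed limits (rad/s): [2.57, 2.57, 3.01, 3.14, 3.14, 3.14].

INTERFACE

Orientations are given as a unit quaternion [w, x, y, z].
In Python, from bench import ctrl gives the robot as it stands.
- The arm moves only by the tool drive_tool, never from a script. Its argument "plan" is a list that holds one entry, the list of rows, each a list of 4 numbers: the shift along the tool's x, y, z scaled (see below), then the turn about the tool's z scaled (see below). In form: [[[x, y, z, roll], ...]]. A call has 1 to 12 rows; each row is the pose to reach, as a shift and turn from the pose commanded when the call began, along the tool's axes at that moment, turning the shorter way round; what a row does not reach only later rows make up. The controller multiplies each number of a shift by 400 mm and each number of a turn by 180 degrees. A row lasts 1/12 s, in which the tool goes at most 41.7 mm and 7.16 degrees, less where a joint would pass 70% of its speed; a pose out of reach is approached as far as the arm can. A call with a number of a shift or a turn outside -1 to 1 is refused whole. A call with a gripper value outside its range is refused whole. "jaw" is the closure, from 0 (fully open) to 1 (shut), set as the call begins (left out, the last holds). The fingers move at their own pace and stop on an object; the grip force is fixed at half the most. Time passes only in rows, so rows that repeat a pose let the fingers close. It gives the time, the measured TCP pose, the force, the opening and the grip force at its end, in the units of the state.
- ctrl.get_obs(): the state, without advancing time (a new reading comes with each control period).
- ctrl.camera(name): name is "scene" or "top" or "wrist"; returns (picture, depth): 480x640x3 uint8, red, green, blue; 480x640 float32, m along the optical axis (not along the pixel's ray), 0 where there is no reading.
- ctrl.camera_info(name): a dict with "camera_matrix" (3x3 intrinsics, pixels), "R" (3x3) and "t" (3): a world point X has camera coordinates R X + t; the wrist camera has in their place "T_tool_cam" (4x4, takes a point from camera to tool coordinates, whose origin is the TCP and whose axes are the flange's). Camera axes: x right, y down, z forward; pixel columns grow to the right and rows downward; lengths in m; the calibration is good to about 2 mm. The wrist camera is an equidistant fisheye: a pixel r from the principal point sees the ray r / f radians off the axis. A picture is of the moment at which its call begins: read the wrist's pose just before it. camera_info takes no time and is no camera call.
- ctrl.hand_in(): hands the job in; it is judged then, once.
The state is a dict: "time_s": time; "q": joint angles; "dq": joint speeds; "joint_efforts": joint torques, N m; "eef_pos": TCP position; "eef_rot": TCP orientation; "wrist_force": force on the tool from outside, world axes, zero at the start; "torque": the same for the moment, N m; "opening": opening from 0.0 (shut) to 1.0 (fully open); "grasp_force": force on a finger pad.
Only numpy, scipy, OpenCV 4.12 (cv2) and the standard library are available. Lean on these libraries where they do the work, as an engineer would, in place of code of your own. Each camera call takes 0.05 s, during which the arm holds its last target. There are 200 camera calls.

TASK

Put the four nut-runner sockets back into the socket selector in order of size: the smallest in the holder next to the head module with the green lamp, and so on up to the largest in the holder farthest from it. Set each one down upright on the floor of its well rather than dropping it in, and do not push the tub of screws aside.

Things in the scene. Friction and masses are not known exactly. Their poses are not given: they have to be found in the camera images.
- socket_s: the smallest of four round steel nut-runner sockets, a plain upright cylinder 22 mm in diameter and 54 mm tall, with a yellow ring round its upper end that also shows as a yellow annulus on top (square drive hole up). Stands loose on the bench. Origin: centre of its underside, z up along it.
- socket_m: the second smallest of four round steel nut-runner sockets, a plain upright cylinder 28 mm in diameter and 60 mm tall, with a blue ring round its upper end that also shows as a blue annulus on top (square drive hole up). Stands loose on the bench. Origin: centre of its underside, z up along it.
- socket_l: the second largest of four round steel nut-runner sockets, a plain upright cylinder 34 mm in diameter and 66 mm tall, with a red ring round its upper end that also shows as a red annulus on top (square drive hole up). Stands loose on the bench. Origin: centre of its underside, z up along it.
- socket_xl: the largest of four round steel nut-runner sockets, a plain upright cylinder 40 mm in diameter and 74 mm tall, with a white ring round its upper end that also shows as a white annulus on top (square drive hole up). Stands loose on the bench. Origin: centre of its underside, z up along it.
- holder_a: one of four identical fixed black socket holders in a row on the selector's rail (the letters are in no order; centres 68 to 88 mm apart). 70 mm across the rail (x), 66 mm along it (y), 24 mm high; in its top a round well, 56 mm across, 14 mm deep, that takes any socket. Origin: centre of its underside, 12 mm above the bench; the well's floor is 10 mm and its rim 24 mm above the origin.
- holder_b: one of four identical fixed black socket holders in a row on the selector's rail (the letters are in no order; centres 68 to 88 mm apart). 70 mm across the rail (x), 66 mm along it (y), 24 mm high; in its top a round well, 56 mm across, 14 mm deep, that takes any socket. Origin: centre of its underside, 12 mm above the bench; the well's floor is 10 mm and its rim 24 mm above the origin.
- holder_c: one of four identical fixed black socket holders in a row on the selector's rail (the letters are in no order; centres 68 to 88 mm apart). 70 mm across the rail (x), 66 mm along it (y), 24 mm high; in its top a round well, 56 mm across, 14 mm deep, that takes any socket. Origin: centre of its underside, 12 mm above the bench; the well's floor is 10 mm and its rim 24 mm above the origin.
- holder_d: one of four identical fixed black socket holders in a row on the selector's rail (the letters are in no order; centres 68 to 88 mm apart). 70 mm across the rail (x), 66 mm along it (y), 24 mm high; in its top a round well, 56 mm across, 14 mm deep, that takes any socket. Origin: centre of its underside, 12 mm above the bench; the well's floor is 10 mm and its rim 24 mm above the origin.
- head: the selector's head module: fixed grey block on the rail, 66 mm across the rail (x), 46 mm along it (y), 40 mm high, a green lamp on top (to 56 mm), a plug on its side away from the robot. It is at either end of the row, about 73 mm from the nearest holder's centre; the other end has a low plain grey cap. Origin: centre of its underside, 12 mm above the bench.
- tub: bystander: loose square cream plastic tub of screws, 88 x 88 mm, 42 mm high, standing among the sockets. Origin: centre of its underside.
Things that resemble listed ones, but are neither listed nor needed, are in the scene too. What is shaped like the socket_s but orange is not meant.

How it is judged:
By the outcome, as a careful person would: the job done as asked, in the order asked, and still so for the second after the job is handed in, with the robot touching nothing.
It also fails if it takes over 109 s, if anything falls off the work surface, if the arm or the gripper's body presses on something with over 40 N, if the wrist force passes 120 N, or if a joint passes its speed limit or range.

## Working session

There is one attempt and no reset: what is moved stays moved. The work goes in short steps, Python scripts to look and compute and a tool call to move; the robot and the scene stay as the last step left them, time stands still between calls to the robot, and variables do not carry over. Pictures are saved under pics/ and viewed, at most 14 in all, crops included, and the job is handed in when it is done.

Besides the shell and the picture viewer there is one more tool, called after "Call:" as name([rows], argument=value, ...), one row to a line, values as JSON. drive_tool: Moves the arm, as the interface text tells. Its arguments: {"type":"object","properties":{"plan":{"type":"array"},"jaw":{"type":"number"}},"required":["plan"]}

```bash
mkdir -p pics
python3 - <<'E'
from bench import ctrl
import cv2,numpy as np
np.set_printoptions(precision=4,suppress=True)
for n in("top","scene"):
    p,d=ctrl.camera(n); cv2.imwrite(f"pics/{n}0.png",p[:,:,::-1]); np.savez(f"{n}0.npz",p=p,d=d)
    i=ctrl.camera_info(n); print(n,i)
o=ctrl.get_obs();print(o)
E
```

```text
top {'camera_matrix': array([[461.5558,   0.    , 312.416 ],
       [  0.    , 461.5558, 238.8567],
       [  0.    ,   0.    ,   1.    ]]), 'R': array([[ 0.0193, -0.9998, -0.0074],
       [-0.9863, -0.0178, -0.164 ],
       [ 0.1638,  0.0105, -0.9864]]), 't': array([0.0222, 0.5186, 0.8227])}
scene {'camera_matrix': array([[571.6701,   0.    , 316.0223],
       [  0.    , 571.6701, 237.3645],
       [  0.    ,   0.    ,   1.    ]]), 'R': array([[-0.8201,  0.5721,  0.0052],
       [ 0.3623,  0.5263, -0.7693],
       [-0.4428, -0.6291, -0.6389]]), 't': array([ 0.428 , -0.1584,  1.517 ])}
{'time_s': 0.1, 'q': array([ 1.1087,  0.1815,  1.6079,  0.    ,  1.3538, -0.2063]), 'dq': array([-0.001 ,  0.    , -0.002 , -0.0013,  0.0001,  0.0005]), 'joint_efforts': array([  0.0002, -44.5884, -35.2235,  -0.0003,   0.0042,   0.    ]), 'eef_pos': array([0.1452, 0.5558, 0.2005]), 'eef_rot': array([-0.0003,  0.1275,  0.9918, -0.0008]), 'wrist_force': array([ 0.6164, -0.2511, -1.182 ]), 'torque': array([-0.0086, -0.0348, -0.0171]), 'grasp_force': 0.0, 'opening': 1.0003877476059528}
```

View pics/top0.png

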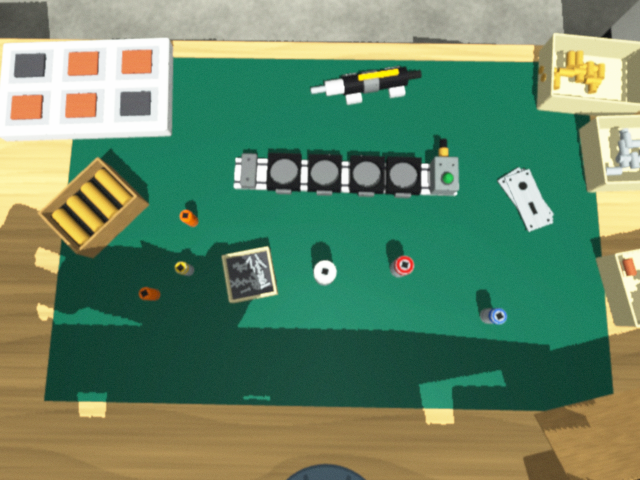

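View pics/scene0.png

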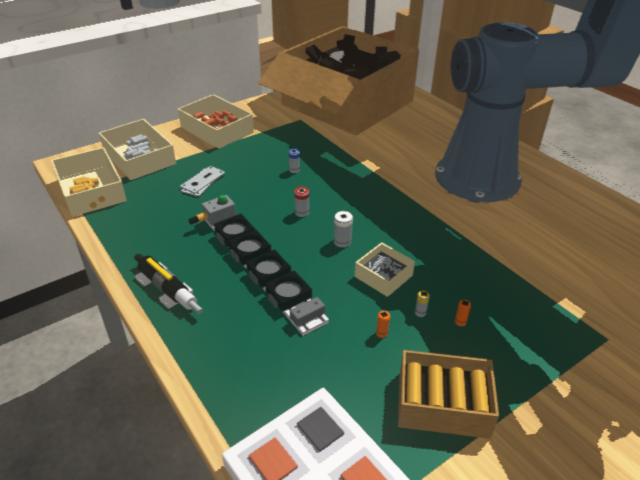

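Top view: the holders' wells are near (284,171), (324,172), (366,174) and (403,174), with the head's green lamp at (447,178). The sockets are s yellow (181,268), xl white (325,271), l red (404,265) and m blue (498,316), and the tub is at (249,275). The scene view agrees, with the lamp at (223,200). The orange cylinders are decoys.

```bash
cat > h.py <<'E'
import numpy as np,cv2
from bench import ctrl
np.set_printoptions(precision=4,suppress=True)
def ray(n,uv,z):
    i=ctrl.camera_info(n);R=i["R"];c=-R.T@i["t"]
    d=R.T@np.linalg.inv(i["camera_matrix"])@np.array([uv[0],uv[1],1.])
    return c+d*(z-c[2])/d[2]
def proj(n,X):
    i=ctrl.camera_info(n);p=i["camera_matrix"]@(i["R"]@np.array(X)+i["t"]);return p[:2]/p[2]
def cloud(n,d):
    i=ctrl.camera_info(n);v,u=np.mgrid[:480,:640]
    c=np.stack([u,v,np.ones_like(u)],-1)@np.linalg.inv(i["camera_matrix"]).T*d[...,None]
    return (c-i["t"])@i["R"]
E
cat > m.py <<'E'
from h import *
seed={"s":(181,268,.054),"m":(498,316,.060),"l":(404,265,.066),"xl":(325,271,.074)}
for n in("top","scene"):
    f=np.load(n+"0.npz");P=cloud(n,f["d"]);hsv=cv2.cvtColor(f["p"],cv2.COLOR_RGB2HSV)
    print(n)
    for k,(u,v,h) in seed.items():
        g=ray("top",(u,v),h)
        # top-face pixels by height, near the seed
        m=(abs(P[...,2]-h)<.006)&(np.hypot(P[...,0]-g[0],P[...,1]-g[1])<.035)
        vv,uu=np.nonzero(m)
        (cx,cy),r=cv2.minEnclosingCircle(np.stack([uu,vv],1).astype(np.float32))
        print(k,m.sum(),"ray",ray(n,(cx,cy),h),"px",cx,cy,"cloud mean",P[m].mean(0),"ext",np.ptp(P[m],axis=0))
    for u,v in((284,171),(324,172),(366,174),(403,174)):
        g=ray("top",(u,v),.022);D=np.hypot(P[...,0]-g[0],P[...,1]-g[1])
        m=(D<.05)&(abs(P[...,2]-.022)<.005)&(hsv[...,2]>60)&(hsv[...,1]<70)
        nl,lab,st,ce=cv2.connectedComponentsWithStats(m.astype(np.uint8))
        j=1+np.argmax(st[1:,4]); 
        b=(D<.06)&(abs(P[...,2]-.036)<.004)&(hsv[...,2]<60)
        rc=cv2.minAreaRect(P[b][:,:2].astype(np.float32)*1000)
        print("well floor",ray(n,ce[j],.022),st[j],"rim rect",rc,b.sum())
    t=ray("top",(249,275),.042);m=(np.hypot(P[...,0]-t[0],P[...,1]-t[1])<.08)&(abs(P[...,2]-.042)<.008)
    print("tub",cv2.minAreaRect(P[m][:,:2].astype(np.float32)*1000))
    print("bench z",np.median(P[200:300,:,2]))
E
python3 m.py
```

```text
top
s 123 ray [0.4595 0.2721 0.054 ] px 181.0 267.0 cloud mean [0.4595 0.2722 0.0544] ext [0.0225 0.0225 0.0102]
m 215 ray [ 0.3836 -0.3019  0.06  ] px 498.0 315.0 cloud mean [ 0.3831 -0.3017  0.0603] ext [0.0267 0.0287 0.0111]
l 286 ray [ 0.4704 -0.1344  0.066 ] px 403.90191650390625 264.4712829589844 cloud mean [ 0.4706 -0.1343  0.0668] ext [0.0332 0.033  0.0107]
xl 401 ray [0.4552 0.0088 0.074 ] px 324.5 271.0 cloud mean [0.4552 0.0087 0.0747] ext [0.0397 0.0378 0.0105]
well floor [0.6564 0.0913 0.022 ] [270 158  28  26 565] rim rect ((653.697509765625, 78.132568359375), (88.2491455078125, 71.15882110595703), 88.98786926269531) 621
well floor [0.655 0.011 0.022] [311 160  28  26 570] rim rect ((652.6386108398438, 11.49026107788086), (114.81088256835938, 71.21073150634766), 89.5963134765625) 692
well floor [ 0.6538 -0.0719  0.022 ] [353 161  28  26 565] rim rect ((651.5949096679688, -69.25480651855469), (112.78860473632812, 71.76018524169922), 89.49149322509766) 805
well floor [ 0.6527 -0.1438  0.022 ] [390 162  28  26 564] rim rect ((650.3517456054688, -130.9658660888672), (85.820
[... 797 characters left out ...]
41211, 71.25921630859375), 88.34552764892578) 580
well floor [0.6501 0.0045 0.022 ] [256 261  24  13 241] rim rect ((652.5614624023438, 11.904457092285156), (113.9791488647461, 71.46678161621094), 89.37574768066406) 607
well floor [ 0.6486 -0.079   0.022 ] [238 240  23  12 207] rim rect ((650.7320556640625, -68.55512237548828), (112.08690643310547, 72.03084564208984), 88.70100402832031) 562
well floor [ 0.647  -0.1509  0.022 ] [223 223  22  11 177] rim rect ((650.2655639648438, -133.0629119873047), (89.8835678100586, 70.9325942993164), 89.71814727783203) 447
tub ((450.0770263671875, 149.41329956054688), (93.12033081054688, 92.66560363769531), 12.591578483581543)
bench z 0.0014419214341165087
```

```bash
cat > go.py <<'E'
import sys
from h import *
from scipy.spatial.transform import Rotation as Ro
o=ctrl.get_obs();w,x,y,z=o["eef_rot"];R=Ro.from_quat([x,y,z,w]).as_matrix()
yaw=np.arctan2(R[1,1],R[0,1])
print("t",o["time_s"],"pos",o["eef_pos"],"yaw tool y",np.degrees(yaw),"R\n",R,"q",o["q"])
for a in sys.argv[1:]:
    g=np.array([float(v) for v in a.split(",")]);print(g,"shift",R.T@(g-o["eef_pos"])/.4)
print("roll to y=+x",np.degrees(yaw)/180)
E
python3 go.py .460,.273,.20 .460,.273,.021
```

```text
t 0.1 pos [0.1452 0.5558 0.2005] yaw tool y 75.34571625007634 R
 [[-0.9675  0.253  -0.0007]
 [ 0.253   0.9675 -0.0014]
 [ 0.0003 -0.0016 -1.    ]] q [ 1.1087  0.1815  1.6079  0.      1.3538 -0.2063]
[0.46  0.273 0.2  ] shift [-0.9403 -0.4849  0.0018]
[0.46  0.273 0.021] shift [-0.9404 -0.4842  0.4493]
roll to y=+x 0.4185873125004241
```

Call:
drive_tool([
  [[-0.94,-0.485,0,0.4186],[-0.94,-0.485,0,0.4186],[-0.94,-0.485,0,0.4186],[-0.94,-0.485,0,0.4186],[-0.94,-0.485,0,0.4186],[-0.94,-0.485,0,0.4186],[-0.94,-0.485,0,0.4186],[-0.94,-0.485,0,0.4186],[-0.94,-0.485,0,0.4186],[-0.94,-0.485,0,0.4186],[-0.94,-0.485,0,0.4186],[-0.94,-0.485,0,0.4186]],
], jaw=0)

```text
time_s: 1.1
eef_pos: [0.4619, 0.2711, 0.2009]
eef_rot: [-0.0, 0.71, 0.705, -0.0]
wrist_force: [-0.7, -0.1, -0.1]
opening: 1.001
grasp_force: 0.0
```

```bash
python3 go.py .460,.273,.021
python3 - <<'E'
from h import *
p,d=ctrl.camera("wrist");cv2.imwrite("pics/w1.png",p[:,:,::-1]);print(ctrl.camera_info("wrist"))
E
```

```text
t 1.1 pos [0.4619 0.2711 0.2009] yaw tool y -0.3985597658493371 R
 [[ 0.007   1.     -0.0006]
 [ 1.     -0.007  -0.0006]
 [-0.0006 -0.0006 -1.    ]] q [ 0.3093  0.0939  1.7058 -0.0004  1.3427  0.3164]
[0.46  0.273 0.021] shift [ 0.0048 -0.0044  0.4497]
roll to y=+x -0.0022142209213852062
{'camera_matrix': array([[371.6483,   0.    , 319.31  ],
       [  0.    , 371.6483, 240.5194],
       [  0.    ,   0.    ,   1.    ]]), 'T_tool_cam': array([[-0.0001, -0.9591, -0.283 ,  0.0722],
       [ 1.    , -0.0004,  0.0011, -0.0003],
       [-0.0012, -0.283 ,  0.9591, -0.1732],
       [ 0.    ,  0.    ,  0.    ,  1.    ]])}
```

View pics/w1.png

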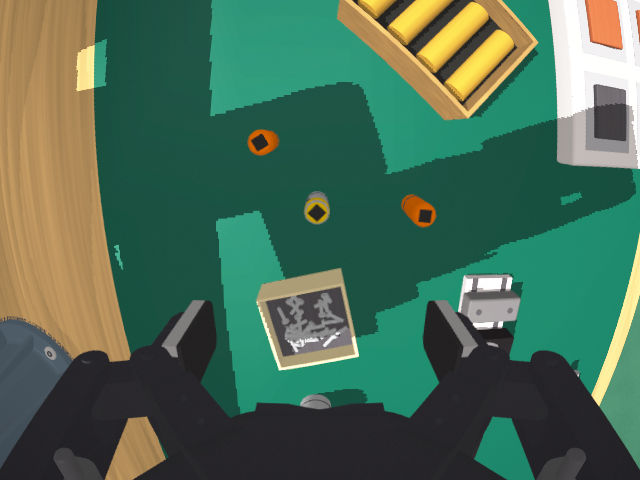

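Run:
```python
from h import *
from scipy.spatial.transform import Rotation as Ro
o=ctrl.get_obs();x=np.roll(o["eef_rot"],-1);R=Ro.from_quat(x).as_matrix()
print(o["eef_pos"],o["dq"])
i=ctrl.camera_info("wrist");K=i["camera_matrix"];T=i["T_tool_cam"]
p,d=ctrl.camera("wrist");hsv=cv2.cvtColor(p,cv2.COLOR_RGB2HSV)
m=cv2.inRange(hsv,(22,90,60),(38,255,255))
nl,lab,st,ce=cv2.connectedComponentsWithStats(m)
for j in range(1,nl):
    if st[j,4]<80: continue
    u,v=(ce[j]-K[:2,2])/K[0,0];r=np.hypot(u,v)
    dc=np.array([u/r*np.sin(r),v/r*np.sin(r),np.cos(r)])
    c=R@T[:3,3]+o["eef_pos"];w=R@T[:3,:3]@dc
    print(st[j],c+w*(.054-c[2])/w[2])
```

```text
[0.4605 0.2725 0.2008] [ 0.0496 -0.0155  0.0162  0.0089  0.005  -0.0295]
[364   0  25  12 153] [0.5097 0.4635 0.054 ]
[393   0  55  39 902] [0.5468 0.4541 0.054 ]
[ 422    5   67   63 1454] [0.5815 0.4398 0.054 ]
[ 450   33   65   65 1476] [0.6076 0.4158 0.054 ]
[ 78  44  19  47 670] [0.2353 0.4247 0.054 ]
[308 204  22  21 235] [0.4594 0.2746 0.054 ]
[ 592  238   48  167 1540] [0.8578 0.1182 0.054 ]
```

The wrist view shows the yellow socket at (317,208) with clear space beside it along x. The tub, at (305,320), stays clear of the fingers. The wrist measurement agrees with the top view.

Call:
drive_tool([
  [[0,0,0.1,0],[0,0,0.2,0],[0,0,0.3,0],[0,0,0.38,0],[0,0,0.42,0],[0,0,0.4475,0],[0,0,0.4475,0],[0,0,0.4475,0]],
])

```text
time_s: 1.87
eef_pos: [0.4597, 0.2744, 0.0228]
eef_rot: [-0.0, 0.706, 0.708, 0.0]
wrist_force: [1.4, 0.7, 0.6]
opening: 0.999
grasp_force: 0.0
```

Call:
drive_tool([
  [[0,0,0,0],[0,0,0,0],[0,0,0,0],[0,0,0,0],[0,0,0,0],[0,0,0,0],[0,0,0,0],[0,0,0,0],[0,0,0,0],[0,0,0,0],[0,0,0,0],[0,0,0,0]],
], jaw=1)

```text
time_s: 2.87
eef_pos: [0.4597, 0.2733, 0.022]
eef_rot: [-0.0, 0.707, 0.707, -0.0]
wrist_force: [-0.5, 0.2, -0.8]
opening: 0.0
grasp_force: 0.0
```

Run:
```python
from h import *
a,d=ctrl.camera("wrist");b,_=ctrl.camera("scene")
b=cv2.resize(b[230:370,340:520],None,fx=2.2,fy=2.2)
im=np.zeros((480+310,640,3),np.uint8);im[:480]=a;im[480:480+b.shape[0],:b.shape[1]]=b[:310]
im=cv2.resize(im,None,fx=.75,fy=.75);cv2.imwrite("pics/c1.png",im[:,:,::-1]);print(ctrl.get_obs())
```

```text
{'time_s': 2.9667, 'q': array([ 0.3143,  0.3299,  1.8303, -0.    ,  0.982 ,  0.3144]), 'dq': array([ 0.0006, -0.0019, -0.0014, -0.0005, -0.0014, -0.0015]), 'joint_efforts': array([ -0.0018, -44.3864, -27.5868,  -0.0003,   0.0063,  -0.    ]), 'eef_pos': array([0.4599, 0.2734, 0.0221]), 'eef_rot': array([-0.0001,  0.7071,  0.7071, -0.0003]), 'wrist_force': array([ 0.0059, -0.1755, -0.8858]), 'torque': array([-0.0359, -0.0446,  0.0445]), 'grasp_force': 0.0, 'opening': -0.0017808165428831863}
```

View pics/c1.png

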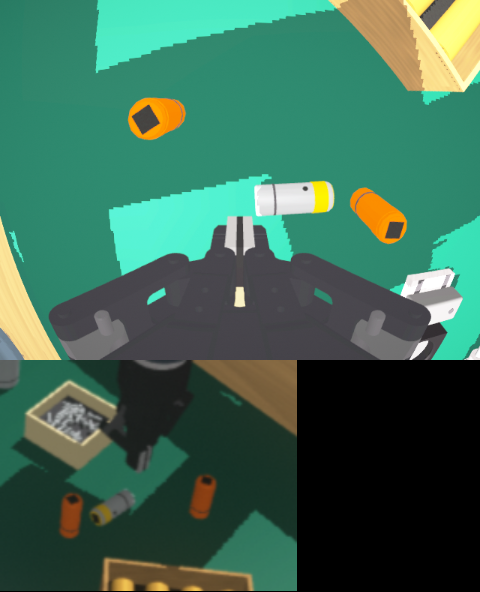

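The wrist and scene views show socket_s has tipped over. It lies along +x with its ring toward +x, at about (390,265) in the full wrist frame. I can stand it up again by gripping it across and pressing the ring end against the edge of the fixed head block. First I'll raise the arm and measure it.

Call:
drive_tool([
  [[0,0,-0.1,0],[-0.1,0,-0.2,0],[-0.1,0,-0.3,0],[-0.1,0,-0.4,0],[-0.1,0,-0.4,0],[-0.1,0,-0.4,0],[-0.1,0,-0.4,0]],
])

```text
time_s: 3.55
eef_pos: [0.4603, 0.2335, 0.1825]
eef_rot: [0.0, 0.707, 0.707, 0.0]
wrist_force: [-1.1, 1.0, -0.1]
opening: -0.0
grasp_force: 0.0
```

```bash
cat > w.py <<'E'
from h import *
from scipy.spatial.transform import Rotation as Ro
def shot():
    o=ctrl.get_obs();R=Ro.from_quat(np.roll(o["eef_rot"],-1)).as_matrix()
    p,d=ctrl.camera("wrist");i=ctrl.camera_info("wrist");K=i["camera_matrix"];T=i["T_tool_cam"]
    v,u=np.mgrid[:480,:640];u=(u-K[0,2])/K[0,0];v=(v-K[1,2])/K[0,0];r=np.hypot(u,v)+1e-9
    c=np.stack([u/r*np.tan(r),v/r*np.tan(r),np.ones_like(r)],-1)*d[...,None]
    P=(c@T[:3,:3].T+T[:3,3])@R.T+o["eef_pos"]
    return p,P,o
E
python3 - <<'E'
from w import *
p,P,o=shot();print(o["eef_pos"],o["dq"]);cv2.imwrite("pics/w2.png",p[:,:,::-1])
f=[("wrist",P,p)]
pt,dt=ctrl.camera("top");f.append(("top",cloud("top",dt),pt))
for n,P,p in f:
    hsv=cv2.cvtColor(p,cv2.COLOR_RGB2HSV)
    reg=(P[...,2]>.010)&(P[...,2]<.028)&(abs(P[...,0]-.49)<.06)&(abs(P[...,1]-.285)<.04)&((hsv[...,0]<35)|(hsv[...,1]<60))&~((hsv[...,0]<18)&(hsv[...,1]>120))
    nl,lab,st,ce=cv2.connectedComponentsWithStats(reg.astype(np.uint8));j=1+np.argmax(st[1:,4])
    Q=P[lab==j];print(n,len(Q),Q.mean(0),Q.min(0),Q.max(0),cv2.minAreaRect((Q[:,:2]*1000).astype(np.float32)))
    y=(lab==j)&(hsv[...,1]>100)&(hsv[...,0]>20);print(" yellow",y.sum(),P[y].mean(0))
E
```

```text
[0.4603 0.2335 0.1825] [ 0.0041  0.0381  0.0386  0.     -0.0024  0.0006]
wrist 1360 [0.4979 0.2794 0.0201] [0.4702 0.2676 0.0106] [0.5254 0.2909 0.0246] ((497.9808654785156, 278.62921142578125), (54.61344909667969, 22.23578643798828), 3.4400277137756348)
 yellow 280 [0.5157 0.2803 0.0207]
top 278 [0.4999 0.2753 0.0195] [0.4711 0.2668 0.0104] [0.5256 0.2888 0.0256] ((498.335205078125, 277.7956848144531), (54.25417709350586, 21.209121704101562), 1.1850508451461792)
 yellow 69 [0.516  0.277  0.0201]
```

View pics/w2.png

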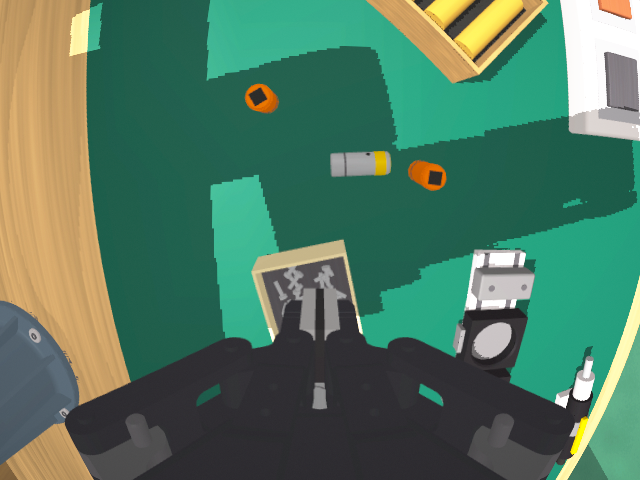

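The fallen socket lies at (330–390,163), centre (0.498, 0.278), ring end toward +x. I'll grip it across, about 19 mm from its foot.

Call:
drive_tool([
  [[0.111,0.072,0,0.47],[0.111,0.072,0,0.47],[0.111,0.072,0,0.47],[0.111,0.072,0,0.47],[0.111,0.072,0,0.47],[0.111,0.072,0,0.47],[0.111,0.072,0,0.47],[0.111,0.072,0,0.47],[0.111,0.072,0,0.47],[0.111,0.072,0,0.47],[0.111,0.072,0,0.47],[0.111,0.072,0,0.47]],
], jaw=0.5)

```text
time_s: 4.65
eef_pos: [0.4875, 0.2776, 0.1796]
eef_rot: [0.001, 0.999, 0.044, -0.002]
wrist_force: [0.2, -0.1, 1.1]
opening: 0.498
grasp_force: 0.0
```

Call:
drive_tool([
  [[0,0,0,0.03],[0,0,0.1,0.03],[0,0,0.2,0.03],[0,0,0.28,0.03],[0,0,0.34,0.03],[0,0,0.38,0.03],[0,0,0.38,0.03]],
])

```text
time_s: 5.23
eef_pos: [0.4836, 0.2763, 0.0239]
eef_rot: [0.002, 1.0, 0.0, -0.006]
wrist_force: [-1.1, 0.2, 0.2]
opening: 0.5
grasp_force: 0.0
```

```bash
python3 go.py .489,.278,.003
```

```text
t 5.2333 pos [0.4836 0.2763 0.0239] yaw tool y -89.99450055581728 R
 [[ 0.9999  0.0001 -0.0113]
 [ 0.0001 -1.     -0.0036]
 [-0.0113  0.0036 -0.9999]] q [ 0.306   0.3749  1.7629 -0.      1.0157  1.8767]
[0.489 0.278 0.003] shift [ 0.014  -0.0044  0.0522]
roll to y=+x -0.49996944753231826
```

Call:
drive_tool([
  [[0.005,0,0,0],[0.005,0,0,0],[0.005,0,0.02,0],[0.005,0,0.035,0],[0.005,0,0.045,0],[0.005,0,0.045,0]],
])

```text
time_s: 5.73
eef_pos: [0.4903, 0.2777, 0.0116]
eef_rot: [0.0, 1.0, -0.0, -0.001]
wrist_force: [-1.2, 0.3, 0.3]
opening: 0.498
grasp_force: 0.0
```

```bash
python3 go.py .489,.278,.003
```

```text
t 5.7333 pos [0.4903 0.2777 0.0116] yaw tool y -90.00527526734218 R
 [[ 1.     -0.0001 -0.0012]
 [-0.0001 -1.     -0.0004]
 [-0.0012  0.0004 -1.    ]] q [ 0.3047  0.4004  1.7585 -0.      0.984   1.8756]
[0.489 0.278 0.003] shift [-0.0031 -0.0009  0.0215]
roll to y=+x -0.50002930704079
```

Call:
drive_tool([
  [[0,0,0.01,0],[0,0,0.021,0],[0,0,0.021,0],[0,0,0.021,0]],
])

```text
time_s: 6.07
eef_pos: [0.4906, 0.2778, 0.0036]
eef_rot: [0.0, 1.0, -0.0, -0.0]
wrist_force: [-0.6, -0.1, 0.2]
opening: 0.499
grasp_force: 0.0
```

Call:
drive_tool([
  [[0,0,0,0],[0,0,0,0],[0,0,0,0],[0,0,0,0],[0,0,0,0],[0,0,0,0],[0,0,0,0],[0,0,0,0]],
], jaw=1)

```text
time_s: 6.73
eef_pos: [0.491, 0.2779, 0.004]
eef_rot: [0.0, 1.0, -0.0, 0.0]
wrist_force: [0.7, -1.1, -1.1]
opening: -0.003
grasp_force: 0.0
```

Run:
```python
from w import *
a,P,o=shot();b,_=ctrl.camera("scene")
b=cv2.resize(b[230:370,340:520],None,fx=3,fy=3,interpolation=cv2.INTER_CUBIC)[:420,:540]
im=np.zeros((420,800,3),np.uint8);im[:,:380]=a[60:480,130:510];im[:,380:]=b[:,:420]
cv2.imwrite("pics/c2.png",im[:,:,::-1])
```

```text
(no output)
```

View pics/c2.png

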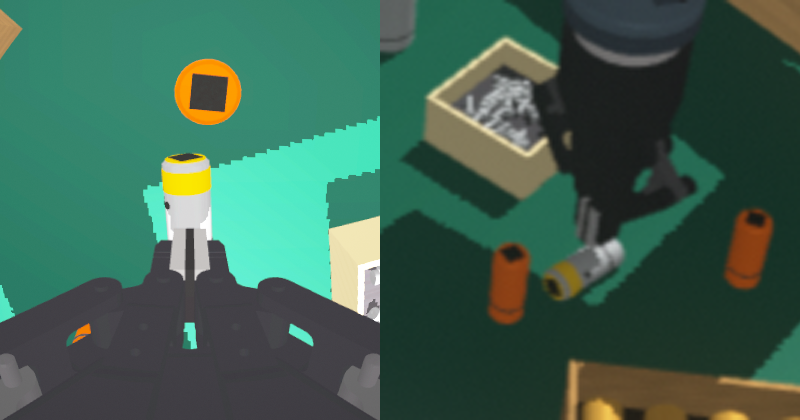

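Run:
```python
from w import *
p,P,o=shot();print(o["eef_pos"],o["q"])
for v in range(276,345,6): print(v,[tuple(np.round((P[v,u]-o["eef_pos"])*1000,0).astype(int)) for u in(306,312,328,334)], p[v,312],p[v,328])
hsv=cv2.cvtColor(p,cv2.COLOR_RGB2HSV);y=(hsv[...,0]>20)&(hsv[...,0]<35)&(hsv[...,1]>100)&(abs(P[...,0]-.53)<.05)&(abs(P[...,1]-.28)<.03)&(P[...,2]<.03)
print("yellow",y.sum(),P[y].mean(0),P[y].min(0),P[y].max(0))
```

```text
[0.491  0.2779 0.004 ] [ 0.3047  0.4136  1.7593 -0.      0.9687  1.8756]
276 [(np.int64(9), np.int64(6), np.int64(16)), (np.int64(9), np.int64(3), np.int64(17)), (np.int64(9), np.int64(-4), np.int64(17)), (np.int64(8), np.int64(-7), np.int64(15))] [218 217 218] [218 219 218]
282 [(np.int64(6), np.int64(6), np.int64(17)), (np.int64(6), np.int64(4), np.int64(17)), (np.int64(6), np.int64(-4), np.int64(17)), (np.int64(6), np.int64(-7), np.int64(16))] [218 217 218] [218 217 218]
288 [(np.int64(3), np.int64(6), np.int64(17)), (np.int64(3), np.int64(4), np.int64(18)), (np.int64(3), np.int64(-4), np.int64(17)), (np.int64(2), np.int64(-7), np.int64(15))] [205 204 203] [205 203 203]
294 [(np.int64(72), np.int64(0), np.int64(173)), (np.int64(11), np.int64(3), np.int64(41)), (np.int64(11), np.int64(-3), np.int64(40)), (np.int64(10), np.int64(-6), np.int64(39))] [199 196 194] [200 197 194]
300 [(np.int64(11), np.int64(5), np.int64(46)), (np.int64(11), np.int64(3), np.int64(46)), (np.int64(11), np.int64(-3), np.int64(47)), (np.int64(11), np.int64(-5), np.int64(47))] [199 196 194] [199 197 195]
306
[... 819 characters left out ...]
 194]
330 [(np.int64(11), np.int64(4), np.int64(69)), (np.int64(11), np.int64(2), np.int64(69)), (np.int64(11), np.int64(-3), np.int64(68)), (np.int64(11), np.int64(-5), np.int64(68))] [219 216 214] [219 217 214]
336 [(np.int64(12), np.int64(4), np.int64(74)), (np.int64(9), np.int64(3), np.int64(69)), (np.int64(12), np.int64(-3), np.int64(74)), (np.int64(12), np.int64(-4), np.int64(75))] [123 121 123] [67 65 71]
342 [(np.int64(12), np.int64(4), np.int64(77)), (np.int64(12), np.int64(2), np.int64(78)), (np.int64(11), np.int64(-2), np.int64(77)), (np.int64(12), np.int64(-4), np.int64(77))] [68 64 71] [66 64 70]
yellow 1307 [0.5175 0.2795 0.0193] [ 0.51    0.2537 -0.    ] [0.569  0.292  0.0243]
```

The wrist depth shows the visible fingertips about 38 mm above the stated TCP, so the closed fingers never reached the socket. I'll cross-check with the scene camera.

Run:
```python
from w import *
p,P,o=shot();t=o["eef_pos"]
for v in range(287,297): print(v,np.round((P[v,[308,312,328,332]]-t)*1000)[:,[0,2]].astype(int).tolist())
b,d=ctrl.camera("scene");Q=cloud("scene",d)
m=(abs(Q[...,0]-t[0])<.018)&(abs(Q[...,1]-t[1])<.02)&(Q[...,2]>.02)
z=Q[m][:,2];print(np.histogram(z,np.arange(.02,.13,.005)))
for lo in np.arange(.02,.08,.005):
    k=m&(Q[...,2]>=lo)&(Q[...,2]<lo+.005)
    if k.any(): vv,uu=np.nonzero(k);print(round(lo,3),k.sum(),Q[k].mean(0),b[k].mean(0),vv.mean(),uu.mean())
```

```text
287 [[4, 17], [4, 18], [4, 17], [4, 17]]
288 [[3, 17], [4, 19], [3, 17], [3, 17]]
289 [[11, 36], [11, 36], [11, 35], [10, 34]]
290 [[11, 36], [11, 37], [10, 35], [10, 36]]
291 [[11, 37], [11, 37], [10, 36], [11, 38]]
292 [[10, 37], [11, 39], [11, 38], [11, 38]]
293 [[11, 40], [11, 40], [11, 40], [11, 39]]
294 [[11, 40], [10, 39], [11, 41], [11, 40]]
295 [[11, 41], [10, 40], [11, 42], [11, 41]]
296 [[11, 43], [11, 42], [11, 42], [11, 43]]
(array([76,  3,  0,  5, 18, 33, 28, 23, 25, 26, 16, 19, 29, 53, 31, 21, 39,
       26, 33, 30, 31]), array([0.02 , 0.025, 0.03 , 0.035, 0.04 , 0.045, 0.05 , 0.055, 0.06 ,
       0.065, 0.07 , 0.075, 0.08 , 0.085, 0.09 , 0.095, 0.1  , 0.105,
       0.11 , 0.115, 0.12 , 0.125]))
0.02 76 [0.4932 0.2799 0.0221] [125.0921 128.3684 127.8816] 315.0657894736842 410.82894736842104
0.025 3 [0.4879 0.2827 0.0252] [160.     163.6667 163.6667] 313.6666666666667 414.0
0.035 5 [0.4978 0.2802 0.0371] [ 95.2 100.   98.2] 310.8 410.0
0.04 18 [0.5001 0.2798 0.0428] [76.6667 80.1667 78.1667] 309.1666666666667 409.27777777777777
0.045 33 [0.4967 0.282  0.0476] [59.9697 66.2121 63.3333] 307.3636363636364 411.6969696969697
0.05 28 [0.4959 0.2831 0.0528] [49.0714 57.5    53.5357] 305.64285714285717 412.67857142857144
0.055 23 [0.4988 0.2812 0.0578] [58.2609 60.6087 58.913 ] 303.8695652173913 411.17391304347825
0.06 25 [0.4979 0.2832 0.0624] [49.16 52.   50.16] 302.6 412.56
0.065 26 [0.4989 0.2802 0.0669] [54.8462 57.9231 56.    ] 300.1923076923077 411.3076923076923
0.07 16 [0.4998 0.2779 0.0719] [49.5625 53.625  51.5   ] 297.8125 410.4375
0.075 19 [0.5014 0.2812 0.0782] [31.1053 35.4211 33.4211] 296.8421052631579 411.36842105263156
```

Both views put the tips 35 mm above the stated TCP, so I'll lower every grasp by 35 mm.

Call:
drive_tool([
  [[0,0,0,0],[0,0,0,0],[0,0,0,0],[0,0,0,0],[0,0,0,0],[0,0,0.02,0],[0,0,0.04,0],[0,0,0.06,0],[0,0,0.07,0],[0,0,0.07,0],[0,0,0.07,0]],
], jaw=0.5)

```text
time_s: 7.9
eef_pos: [0.4905, 0.2777, -0.0247]
eef_rot: [0.0, 1.0, -0.0, -0.001]
wrist_force: [-0.3, -0.3, -0.1]
opening: 0.501
grasp_force: 0.0
```

Call:
drive_tool([
  [[0,0,0.01,0],[0,0,0.02,0],[0,0,0.02,0],[0,0,0.02,0]],
])

```text
time_s: 8.23
eef_pos: [0.4915, 0.2781, -0.0317]
eef_rot: [-0.0, 1.0, -0.0, 0.001]
wrist_force: [-0.2, -0.2, 2.0]
opening: 0.5
grasp_force: 1.1
```

Call:
drive_tool([
  [[0,0,0,0],[0,0,0,0],[0,0,0,0],[0,0,0,0],[0,0,0,0],[0,0,0,0],[0,0,0,0],[0,0,0,0]],
], jaw=1)

```text
time_s: 8.9
eef_pos: [0.4933, 0.2785, -0.0296]
eef_rot: [-0.001, 1.0, 0.0, 0.002]
wrist_force: [-1.6, -1.4, 14.8]
opening: 0.231
grasp_force: 60.2
```

Call:
drive_tool([
  [[0,0,-0.05,0],[0,0,-0.15,0],[0,0,-0.25,0],[0,0,-0.35,0],[0,0,-0.4,0],[0,0,-0.4,0],[0,0,-0.4,0]],
])

```text
time_s: 9.48
eef_pos: [0.4917, 0.2781, 0.1291]
eef_rot: [-0.0, 1.0, -0.0, 0.001]
wrist_force: [0.0, 0.0, -1.5]
opening: 0.233
grasp_force: 58.2
```

```bash
python3 - <<'E'
from w import *
p,P,o=shot();t=o["eef_pos"];print(t,o["grasp_force"],o["opening"])
hsv=cv2.cvtColor(p,cv2.COLOR_RGB2HSV)
L=(P-t)
m=(abs(L[...,1])<.016)&(L[...,0]>-.03)&(L[...,0]<.07)&(L[...,2]<.058)&(L[...,2]>.02)
print("held",m.sum(),L[m].min(0),L[m].max(0)); y=m&(hsv[...,1]>100);print("yellow",y.sum(),L[y].min(0),L[y].max(0),L[y].mean(0))
for n in("top","scene"):
    f=np.load(n+"0.npz");Q=cloud(n,f["d"])
    k=(abs(Q[...,2]-.052)<.004)&(abs(Q[...,0]-.65)<.06)&(abs(Q[...,1]+.22)<.035)
    r=Q[k];print(n,k.sum(),np.percentile(r,1,axis=0),np.percentile(r,99,axis=0))
E
python3 go.py .54,-.22,.1
```

```text
[0.4917 0.2781 0.1291] 58.174378217663616 0.23326271816507052
held 8368 [-0.0231 -0.016   0.0312] [0.033 0.016 0.058]
yellow 1989 [-0.011  -0.0104  0.0312] [0.033  0.0123 0.0541] [0.0244 0.0007 0.0489]
top 692 [ 0.6165 -0.242   0.0485] [ 0.6808 -0.1968  0.0557]
scene 293 [ 0.6166 -0.241   0.0485] [ 0.6814 -0.1939  0.0559]
t 9.5333 pos [0.4904 0.2777 0.1273] yaw tool y -90.0048260656345 R
 [[ 1.     -0.0001 -0.0007]
 [-0.0001 -1.     -0.0002]
 [-0.0007  0.0002 -1.    ]] q [0.3047 0.2334 1.7027 0.     1.2062 1.8756]
[ 0.54 -0.22  0.1 ] shift [0.1242 1.2442 0.0683]
roll to y=+x -0.5000268114757472
```

Call:
drive_tool([
  [[0.1,0.8,0,0],[0.1,0.8,0,0],[0.1,0.8,0,0],[0.1,0.8,0,0],[0.1,0.8,0,0],[0.1,0.8,0,0],[0.1,0.8,0,0],[0.1,0.8,0,0],[0.1,0.8,0,0]],
])

```text
time_s: 10.28
eef_pos: [0.5301, -0.0474, 0.1256]
eef_rot: [0.0, 1.0, -0.003, -0.002]
wrist_force: [0.2, 0.9, -0.5]
opening: 0.234
grasp_force: 58.3
```

Call:
drive_tool([
  [[0.1,0.442,0,0],[0.1,0.442,0,0],[0.1,0.442,0,0],[0.1,0.442,0,0],[0.1,0.442,0,0],[0.1,0.442,0,0],[0.1,0.442,0,0],[0.1,0.442,0,0]],
])

```text
time_s: 10.95
eef_pos: [0.5698, -0.2168, 0.1261]
eef_rot: [-0.001, 1.0, 0.0, -0.002]
wrist_force: [-0.3, 0.2, -0.7]
opening: 0.234
grasp_force: 58.5
```

```bash
python3 go.py .587,-.219,.029 .587,-.219,.020
```

```text
t 10.95 pos [ 0.5698 -0.2168  0.1261] yaw tool y -89.96918913965959 R
 [[ 1.      0.0005 -0.003 ]
 [ 0.0005 -1.      0.0025]
 [-0.003  -0.0025 -1.    ]] q [-0.5584  0.3329  1.5789  0.0006  1.2337  1.0116]
[ 0.587 -0.219  0.029] shift [0.0438 0.006  0.2426]
[ 0.587 -0.219  0.02 ] shift [0.0439 0.0061 0.2651]
roll to y=+x -0.4998288285536644
```

Call:
drive_tool([
  [[0.043,0.003,0.08,0],[0.043,0.003,0.16,0],[0.043,0.003,0.22,0],[0.043,0.003,0.2426,0],[0.043,0.003,0.2426,0],[0.043,0.003,0.2426,0],[0.043,0.003,0.2426,0]],
])

```text
time_s: 11.53
eef_pos: [0.5894, -0.2202, 0.033]
eef_rot: [0.001, 1.0, 0.0, 0.001]
wrist_force: [-0.2, -0.3, -0.3]
opening: 0.236
grasp_force: 58.5
```

Call:
drive_tool([
  [[0,0,0.0125,0],[0,0,0.025,0],[0,0,0.035,0],[0,0,0.045,0],[0,0,0.055,0],[0,0,0.0625,0],[0,0,0.07,0],[0,0,0.07,0]],
])

```text
time_s: 12.2
eef_pos: [0.5884, -0.2206, 0.0058]
eef_rot: [0.0, 1.0, 0.0, 0.0]
wrist_force: [-9.6, 3.4, 19.8]
opening: 0.229
grasp_force: 67.4
```

Contact at about 20 N, so the pivot is working. Continuing toward the wall.

Call:
drive_tool([
  [[0.004,0,0.006,0],[0.008,0,0.012,0],[0.013,0,0.018,0],[0.018,0,0.024,0],[0.022,0,0.03,0],[0.025,0,0.032,0],[0.025,0,0.032,0]],
])

```text
time_s: 12.78
eef_pos: [0.5935, -0.2206, -0.0072]
eef_rot: [-0.0, 1.0, 0.0, -0.005]
wrist_force: [-30.8, 2.3, 31.6]
opening: 0.232
grasp_force: 92.1
```

```bash
python3 go.py .604,-.219,-.017
python3 - <<'E'
from w import *
p,P,o=shot();b,_=ctrl.camera("scene")
b=cv2.resize(b[150:270,180:320],None,fx=3,fy=3,interpolation=cv2.INTER_CUBIC)
im=np.zeros((360,800,3),np.uint8);im[:,:380]=p[100:460,130:510];im[:,380:800]=b[:360,:420]
cv2.imwrite("pics/c3.png",im[:,:,::-1])
E
```

```text
t 12.7833 pos [ 0.5935 -0.2206 -0.0072] yaw tool y -89.97153203441341 R
 [[ 1.      0.0005 -0.0099]
 [ 0.0005 -1.      0.0009]
 [-0.0099 -0.0009 -1.    ]] q [-0.5406  0.5599  1.5643 -0.0051  1.0264  1.0323]
[ 0.604 -0.219 -0.017] shift [ 0.0265 -0.004   0.0242]
roll to y=+x -0.4998418446356301
```

View pics/c3.png

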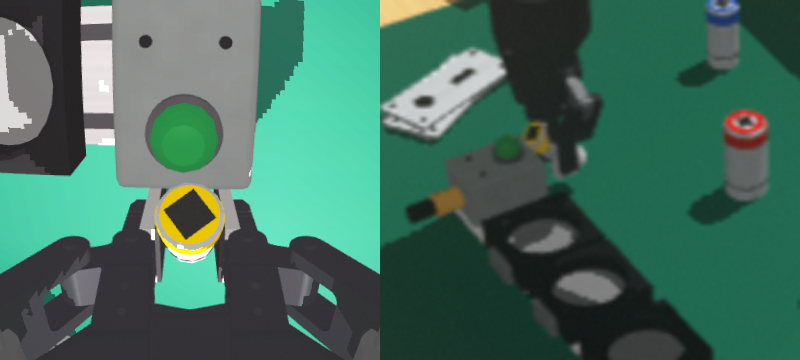

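The ring's top face, at about (320,315) in the wrist frame, now looks mostly up, so the pivot is nearly done.

Call:
drive_tool([
  [[0,0,0.005,0],[0,0,0.01,0],[0.005,0,0.014,0],[0.01,0,0.014,0],[0.014,0,0.014,0],[0.018,0,0.014,0],[0.018,0,0.014,0],[0.018,0,0.014,0]],
])

```text
time_s: 13.55
eef_pos: [0.597, -0.2207, -0.0124]
eef_rot: [-0.001, 1.0, 0.0, -0.009]
wrist_force: [-46.6, 2.9, 46.1]
opening: 0.235
grasp_force: 105.2
```

```bash
cat > tilt.py <<'E'
from w import *
# yellow top-face points -> plane normal of the held socket
p,P,o=shot();t=o["eef_pos"];print(t,o["wrist_force"],o["grasp_force"])
hsv=cv2.cvtColor(p,cv2.COLOR_RGB2HSV);L=P-t
m=(hsv[...,0]>18)&(hsv[...,0]<36)&(hsv[...,1]>90)&(abs(L[...,1])<.02)&(L[...,0]>-.03)&(L[...,0]<.05)&(L[...,2]>.02)&(L[...,2]<.13)
Q=L[m];print(len(Q),Q.min(0),Q.max(0))
top=Q[Q[:,2]>np.percentile(Q[:,2],99.5)-.022]
rng=np.random.default_rng(0);best=0
for _ in range(300):
    a=Q[rng.choice(len(Q),3,False)];n=np.cross(a[1]-a[0],a[2]-a[0]);n/=np.linalg.norm(n)+1e-12
    k=abs((Q-a[0])@n)<.0012
    if k.sum()>best: best=k.sum();K=k
c=Q[K].mean(0);n=np.linalg.svd(Q[K]-c)[2][2];n*=np.sign(n[2]);print("top face",best,c,"normal",n,"tilt",np.degrees(np.arccos(n[2])))
E
python3 tilt.py
```

```text
[ 0.597  -0.2207 -0.0124] [-46.5852   2.9426  46.0908] 105.16029886901379
1833 [-0.0079 -0.0118  0.0362] [0.022  0.0117 0.0804]
top face 1441 [ 0.0134 -0.0001  0.0747] normal [0.5078 0.0102 0.8614] tilt 30.523919883538593
```

Tilt is 30° from vertical and the side force is growing. I'll ease the grip slightly so the stored push turns the socket.

Call:
drive_tool([
  [[0,0,0,0],[0,0,0,0],[0,0,0,0]],
], jaw=0.775)

```text
time_s: 13.85
eef_pos: [0.597, -0.2207, -0.0124]
eef_rot: [-0.001, 1.0, 0.0, -0.008]
wrist_force: [-46.8, 2.9, 45.8]
opening: 0.234
grasp_force: 105.1
```

```bash
python3 tilt.py
```

```text
[ 0.597  -0.2207 -0.0124] [-46.8087   2.9448  45.7765] 105.14186717569828
1833 [-0.0073 -0.0118  0.0364] [0.0226 0.0117 0.0802]
top face 1478 [ 0.0135 -0.      0.0747] normal [ 0.5015 -0.0075  0.8651] tilt 30.10085993464436
```

Call:
drive_tool([
  [[0,0,0,0],[0,0,0,0]],
], jaw=0.766)

```text
time_s: 14.07
eef_pos: [0.5984, -0.2207, -0.0134]
eef_rot: [-0.001, 1.0, 0.0, -0.007]
wrist_force: [-38.4, 2.3, 34.1]
opening: 0.236
grasp_force: 78.3
```

```bash
python3 tilt.py
```

```text
[ 0.5984 -0.2207 -0.0134] [-38.363    2.2771  34.1095] 78.30315571278334
1848 [-0.0078 -0.0119  0.0354] [0.0201 0.0118 0.0809]
top face 1480 [ 0.0117 -0.      0.0756] normal [0.4596 0.0007 0.8882] tilt 27.35821200064505
```

Call:
drive_tool([
  [[0.002,0,0,0],[0.004,0,0,0],[0.006,0,0,0]],
], jaw=0.764)

```text
time_s: 14.37
eef_pos: [0.6002, -0.2206, -0.0148]
eef_rot: [-0.001, 1.0, 0.0, -0.008]
wrist_force: [-36.8, -0.7, 28.8]
opening: 0.243
grasp_force: 68.5
```

```bash
python3 tilt.py
```

```text
[ 0.6002 -0.2206 -0.0148] [-36.8038  -0.7001  28.7765] 68.52468073368073
1871 [-0.0072 -0.012   0.0366] [0.0181 0.012  0.0815]
top face 1415 [0.0091 0.     0.0768] normal [0.3985 0.0071 0.9171] tilt 23.489756004905264
```

Call:
drive_tool([
  [[0,0,0.003,0],[0,0,0.006,0],[0,0,0.006,0]],
], jaw=0.758)

```text
time_s: 14.67
eef_pos: [0.6031, -0.2206, -0.0169]
eef_rot: [-0.0, 1.0, -0.0, -0.005]
wrist_force: [-23.1, 0.2, 19.0]
opening: 0.244
grasp_force: 42.6
```

```bash
python3 tilt.py
```

```text
[ 0.6031 -0.2206 -0.0169] [-23.1085   0.1646  19.0149] 42.55856569390744
1938 [-0.0081 -0.0119  0.047 ] [0.0141 0.0122 0.0825]
top face 1355 [0.0048 0.     0.0783] normal [0.3099 0.0019 0.9508] tilt 18.052852122553595
```

Call:
drive_tool([
  [[0,0,0.003,0],[0,0,0.006,0],[0,0,0.006,0]],
], jaw=0.756)

```text
time_s: 14.97
eef_pos: [0.6034, -0.2208, -0.0171]
eef_rot: [-0.0, 1.0, -0.0, -0.005]
wrist_force: [-30.4, 4.0, 35.2]
opening: 0.249
grasp_force: 43.1
```

```bash
python3 tilt.py
```

```text
[ 0.6034 -0.2208 -0.0171] [-30.4204   4.0455  35.1604] 43.09883653186262
1937 [-0.0081 -0.012   0.0486] [0.0138 0.0123 0.0825]
top face 1376 [0.0043 0.     0.0784] normal [0.2942 0.0004 0.9558] tilt 17.10687000959058
```

Down to 17°, which is inside the self-righting angle. I'll grip firmly, back away from the head and press the foot flat on the bench.

Call:
drive_tool([
  [[0,0,-0.01,0],[-0.01,0,-0.02,0],[-0.05,0,-0.03,0],[-0.1,0,-0.03,0],[-0.15,0,-0.03,0],[-0.15,0,-0.03,0],[-0.15,0,-0.03,0],[-0.15,0,-0.03,0]],
], jaw=1)

```text
time_s: 15.68
eef_pos: [0.5488, -0.2207, -0.0077]
eef_rot: [0.0, 1.0, -0.0, 0.001]
wrist_force: [0.5, -0.4, -0.7]
opening: 0.236
grasp_force: 59.0
```

```bash
python3 tilt.py
```

```text
[ 0.5488 -0.2207 -0.0077] [ 0.5328 -0.4342 -0.7334] 59.01627380400896
2072 [-0.0078 -0.0117  0.0459] [0.0133 0.0122 0.082 ]
top face 1371 [0.0038 0.0002 0.0782] normal [ 0.2955 -0.0027  0.9554] tilt 17.186034350655863
```

Call:
drive_tool([
  [[0,0,0.015,0],[0,0,0.03,0],[0,0,0.037,0],[0,0,0.043,0],[0,0,0.047,0],[0,0,0.05,0],[0,0,0.05,0]],
])

```text
time_s: 16.32
eef_pos: [0.5485, -0.2202, -0.0241]
eef_rot: [0.0, 1.0, 0.0, -0.0]
wrist_force: [-13.9, 7.6, 38.6]
opening: 0.241
grasp_force: 63.3
```

```bash
python3 tilt.py
```

```text
[ 0.5485 -0.2202 -0.0241] [-13.8646   7.5935  38.5612] 63.30556232482195
2062 [-0.0093 -0.0117  0.0467] [0.0136 0.0121 0.0823]
top face 1358 [0.0043 0.0002 0.0783] normal [0.3101 0.     0.9507] tilt 18.06774231450266
```

Call:
drive_tool([
  [[0,0,0,0],[-0.005,0,0,0],[-0.01,0,0,0],[-0.015,0,0,0],[-0.018,0,0,0],[-0.018,0,0,0]],
], jaw=0.758)

```text
time_s: 16.87
eef_pos: [0.5471, -0.2212, -0.0237]
eef_rot: [0.002, 1.0, -0.0, 0.006]
wrist_force: [8.4, 7.7, 20.2]
opening: 0.241
grasp_force: 43.2
```

```bash
python3 tilt.py
```

```text
[ 0.5471 -0.2212 -0.0237] [ 8.401   7.6657 20.242 ] 43.21825364604592
2096 [-0.0097 -0.0116  0.0488] [0.0124 0.0125 0.0823]
top face 1364 [0.0031 0.0004 0.0785] normal [0.2783 0.001  0.9605] tilt 16.159456830846143
```

Moving the right way; easing a little further.

Call:
drive_tool([
  [[0,0,0,0],[-0.003,0,0,0],[-0.006,0,0,0],[-0.006,0,0,0]],
], jaw=0.753)

```text
time_s: 17.25
eef_pos: [0.5446, -0.222, -0.0241]
eef_rot: [0.002, 1.0, -0.0, 0.006]
wrist_force: [8.0, 4.6, 15.9]
opening: 0.246
grasp_force: 24.0
```

```bash
python3 tilt.py
```

```text
[ 0.5446 -0.222  -0.0241] [ 8.011   4.6135 15.9279] 23.99249531328678
2146 [-0.0088 -0.0118  0.0506] [0.0122 0.0127 0.0826]
top face 1365 [0.0027 0.0005 0.079 ] normal [ 0.2465 -0.0007  0.9691] tilt 14.272516780718512
```

Call:
drive_tool([
  [[0,0,0,0],[-0.003,0,0,0],[-0.006,0,0,0],[-0.006,0,0,0],[-0.006,0,0,0]],
], jaw=0.747)

```text
time_s: 17.72
eef_pos: [0.5359, -0.2203, -0.0283]
eef_rot: [0.0, 1.0, -0.0, 0.0]
wrist_force: [2.4, -1.1, 2.8]
opening: 0.253
grasp_force: 2.9
```

```bash
python3 tilt.py
```

```text
[ 0.5359 -0.2203 -0.0283] [ 2.4166 -1.0685  2.8453] 2.9078408796340227
2236 [-0.0097 -0.0121  0.0637] [0.0109 0.0122 0.1052]
top face 840 [-0.0006  0.0002  0.0835] normal [-0.0317 -0.004   0.9995] tilt 1.8322981089987669
```

Socket_s is upright again, tilt under 2° and top at 0.055 m. I'll re-grip it higher, ready for placing.

Call:
drive_tool([
  [[0,0,0,0],[0,0,0,0],[0,0,0,0],[0,0,0,0],[0,0,-0.015,0],[0,0,-0.03,0],[0,0,-0.03,0],[0,0,-0.03,0],[0,0,-0.03,0]],
], jaw=0.5)

```text
time_s: 18.52
eef_pos: [0.5359, -0.2202, -0.016]
eef_rot: [0.0, 1.0, -0.0, 0.0]
wrist_force: [-0.3, -0.3, 0.4]
opening: 0.504
grasp_force: 0.0
```

```bash
python3 tilt.py
```

```text
[ 0.5359 -0.2202 -0.016 ] [-0.3454 -0.2692  0.3533] 0.0
2083 [-0.0138 -0.0113  0.05  ] [0.0083 0.0113 0.0728]
top face 1028 [-0.0027 -0.      0.071 ] normal [-0.0073  0.0082  0.9999] tilt 0.6307551318167312
```

Call:
drive_tool([
  [[0,0,0,0],[0,0,0,0],[0,0,0,0],[0,0,0,0],[0,0,0,0],[0,0,0,0],[0,0,0,0]],
], jaw=1)

```text
time_s: 19.15
eef_pos: [0.5357, -0.2201, -0.0162]
eef_rot: [-0.0, 1.0, -0.0, 0.0]
wrist_force: [-0.1, -0.2, 0.9]
opening: 0.239
grasp_force: 58.6
```

```bash
python3 tilt.py; python3 go.py .653,-.1425,-.016
```

```text
[ 0.5357 -0.2201 -0.0162] [-0.1039 -0.2124  0.898 ] 58.63941606134176
2065 [-0.0134 -0.0102  0.0514] [0.0087 0.0105 0.0732]
top face 1053 [-0.0024  0.0001  0.0713] normal [-0.0008 -0.0006  1.    ] tilt 0.05652701287096733
t 19.2 pos [ 0.5357 -0.2201 -0.0163] yaw tool y -90.00568502970509 R
 [[ 1.     -0.0001 -0.    ]
 [-0.0001 -1.      0.0001]
 [-0.     -0.0001 -1.    ]] q [-0.5947  0.4744  1.7223  0.0001  0.945   0.9762]
[ 0.653  -0.1425 -0.016 ] shift [ 0.2932 -0.194  -0.0007]
roll to y=+x -0.5000315834983616
```

Call:
drive_tool([
  [[0,0,-0.08,0],[0,0,-0.16,0],[0,0,-0.2,0],[0.1,-0.06,-0.2,0],[0.19,-0.12,-0.2,0],[0.26,-0.17,-0.2,0],[0.293,-0.193,-0.2,0],[0.293,-0.193,-0.2,0],[0.293,-0.193,-0.2,0],[0.293,-0.193,-0.2,0]],
])

```text
time_s: 20.03
eef_pos: [0.6519, -0.1431, 0.063]
eef_rot: [-0.0, 1.0, -0.0, -0.001]
wrist_force: [-0.5, -0.6, -0.1]
opening: 0.241
grasp_force: 58.8
```

```bash
python3 tilt.py; python3 go.py .653,-.143,.006
```

```text
[ 0.6519 -0.1431  0.063 ] [-0.4728 -0.5594 -0.0593] 58.8190021365881
2077 [-0.0131 -0.0102  0.0508] [0.0089 0.0105 0.0731]
top face 1040 [-0.0023  0.0001  0.0712] normal [0.0002 0.0031 1.    ] tilt 0.17730585050083944
t 20.0833 pos [ 0.6517 -0.1435  0.0632] yaw tool y -90.04743830876237 R
 [[ 1.     -0.0008 -0.0015]
 [-0.0008 -1.      0.0002]
 [-0.0015 -0.0002 -1.    ]] q [-0.394   0.5214  1.4547 -0.0004  1.167   1.1778]
[ 0.653 -0.143  0.006] shift [ 0.0034 -0.0012  0.1429]
roll to y=+x -0.500263546159791
```

Call:
drive_tool([
  [[0,0,0.04,0],[0,0,0.08,0],[0,0,0.11,0],[0,0,0.125,0],[0,0,0.133,0],[0,0,0.138,0],[0,0,0.142,0],[0,0,0.142,0],[0,0,0.142,0]],
])

```text
time_s: 20.83
eef_pos: [0.6534, -0.1431, 0.0076]
eef_rot: [0.0, 1.0, -0.0, 0.001]
wrist_force: [0.4, -0.8, -0.4]
opening: 0.243
grasp_force: 58.8
```

Call:
drive_tool([
  [[0,0,0.003,0],[0,0,0.005,0],[0,0,0.007,0],[0,0,0.007,0]],
])

```text
time_s: 21.17
eef_pos: [0.6535, -0.1431, 0.0057]
eef_rot: [0.0, 1.0, 0.0, 0.0]
wrist_force: [-3.3, 0.7, 7.3]
opening: 0.239
grasp_force: 59.8
```

Gentle floor contact at 7 N. Releasing and moving over to socket_m.

Call:
drive_tool([
  [[0,0,0,0],[0,0,0,0],[0,0,0,0],[0,0,0,0],[0,0,-0.05,0],[0,0,-0.12,0],[0,0,-0.2,0],[0,0,-0.28,0],[0,0,-0.28,0]],
], jaw=0.5)

```text
time_s: 21.92
eef_pos: [0.6573, -0.1446, 0.1242]
eef_rot: [0.002, 1.0, 0.0, 0.006]
wrist_force: [2.6, -1.0, 2.2]
opening: 0.502
grasp_force: 0.0
```

Call:
drive_tool([
  [[-0.674,0.39,0,0],[-0.674,0.39,0,0],[-0.674,0.39,0,0],[-0.674,0.39,0,0],[-0.674,0.39,0,0],[-0.674,0.39,0,0],[-0.674,0.39,0,0],[-0.674,0.39,0,0],[-0.674,0.39,0,0],[-0.674,0.39,0,0],[-0.674,0.39,0,0],[-0.674,0.39,0,0]],
], jaw=0.4)

```text
time_s: 22.92
eef_pos: [0.3841, -0.2985, 0.1161]
eef_rot: [-0.0, 1.0, 0.001, 0.0]
wrist_force: [0.2, -1.0, -0.8]
opening: 0.603
grasp_force: 0.0
```

```bash
cat > top.py <<'E'
import sys
from w import *
# top-face centre of a socket: python3 top.py h x y
h,x,y=map(float,sys.argv[1:4]);p,P,o=shot();print("tcp",o["eef_pos"],"vel",abs(o["dq"]).max())
m=(abs(P[...,2]-h)<.004)&(np.hypot(P[...,0]-x,P[...,1]-y)<.03)
(cx,cy),r=cv2.minEnclosingCircle((P[m][:,:2]*1000).astype(np.float32));print("wrist",m.sum(),"circle mm",cx,cy,r,P[m].mean(0))
E
python3 top.py .060 .384 -.301; python3 go.py .384,-.301,-.016
python3 - <<'E'
from h import *
p,d=ctrl.camera("top");cv2.imwrite("pics/t2.png",p[:,:,::-1][120:340,120:560]);P=cloud("top",d)
m=(abs(P[...,2]-.076)<.006)&(np.hypot(P[...,0]-.65,P[...,1]+.143)<.03);print("s placed",m.sum(),P[m].mean(0),P[m].max(0))
E
```

```text
tcp [ 0.3841 -0.2985  0.1161] vel 0.009118469352127095
wrist 1415 circle mm 382.4067687988281 -302.49658203125 14.500743865966797 [ 0.3833 -0.3021  0.0608]
t 22.9667 pos [ 0.3842 -0.2983  0.1161] yaw tool y -89.91370371963647 R
 [[ 1.      0.0015  0.0002]
 [ 0.0015 -1.      0.0001]
 [ 0.0002 -0.0001 -1.    ]] q [-0.905   0.0807  1.9043  0.0002  1.1567  0.6642]
[ 0.384 -0.301 -0.016] shift [-0.0005  0.0068  0.3302]
roll to y=+x -0.49952057622020263
s placed 115 [ 0.6501 -0.1434  0.0765] [ 0.663  -0.1331  0.0798]
```

View pics/t2.png

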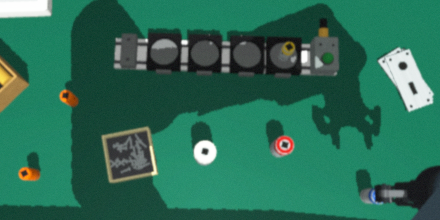

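Socket_s stands upright in the well next to the lamp, at (289,47) in the crop. Socket_m next.

Call:
drive_tool([
  [[-0.003,0.008,0.05,0],[-0.003,0.008,0.13,0],[-0.003,0.008,0.21,0],[-0.003,0.008,0.28,0],[-0.003,0.008,0.315,0],[-0.003,0.008,0.33,0],[-0.003,0.008,0.33,0],[-0.003,0.008,0.33,0]],
])

```text
time_s: 23.68
eef_pos: [0.3828, -0.3022, -0.0154]
eef_rot: [0.0, 1.0, 0.0, 0.0]
wrist_force: [-0.3, -0.8, 0.4]
opening: 0.599
grasp_force: 0.0
```

Call:
drive_tool([
  [[0,0,0,0],[0,0,0,0],[0,0,0,0],[0,0,0,0],[0,0,0,0],[0,0,0,0],[0,0,0,0]],
], jaw=1)

```text
time_s: 24.27
eef_pos: [0.3832, -0.3032, -0.0143]
eef_rot: [0.001, 1.0, -0.0, 0.001]
wrist_force: [0.6, 1.6, 8.0]
opening: 0.308
grasp_force: 59.1
```

```bash
python3 top.py .060 .384 -.301; python3 go.py .6515,-.0715,-.016
```

```text
tcp [ 0.3832 -0.3032 -0.0143] vel 0.0008556596857205813
wrist 6159 circle mm 391.9552307128906 -300.32318115234375 28.878999710083008 [ 0.3861 -0.3023  0.0606]
t 24.3167 pos [ 0.3831 -0.3031 -0.0143] yaw tool y -90.00455580258988 R
 [[ 1.     -0.0001  0.002 ]
 [-0.0001 -1.     -0.0022]
 [ 0.002   0.0022 -1.    ]] q [-0.913   0.3104  1.9583  0.0003  0.8699  0.6576]
[ 0.6515 -0.0715 -0.016 ] shift [ 0.6708 -0.5792  0.0044]
roll to y=+x -0.5000253100143882
```

Call:
drive_tool([
  [[0,0,-0.06,0],[0,0,-0.15,0],[0,0,-0.23,0],[0,0,-0.275,0],[0,0,-0.275,0]],
])

```text
time_s: 24.73
eef_pos: [0.3845, -0.305, 0.0993]
eef_rot: [0.004, 1.0, 0.0, 0.003]
wrist_force: [0.4, -0.4, -1.1]
opening: 0.311
grasp_force: 59.3
```

Call:
drive_tool([
  [[0.67,-0.575,0,0],[0.67,-0.575,0,0],[0.67,-0.575,0,0],[0.67,-0.575,0,0],[0.67,-0.575,0,0],[0.67,-0.575,0,0],[0.67,-0.575,0,0],[0.67,-0.575,0,0],[0.67,-0.575,0,0],[0.67,-0.575,0,0],[0.67,-0.575,0,0],[0.67,-0.575,0,0]],
])

```text
time_s: 25.73
eef_pos: [0.6489, -0.0722, 0.0928]
eef_rot: [-0.0, 1.0, 0.0, -0.001]
wrist_force: [-1.2, 0.4, -0.6]
opening: 0.311
grasp_force: 59.4
```

```bash
cat > held.py <<'E'
import sys
from w import *
# held socket's top face relative to TCP: python3 held.py radius
r=float(sys.argv[1]);p,P,o=shot();t=o["eef_pos"];L=P-t
print("tcp",t,"F",o["wrist_force"],"op",o["opening"],"g",o["grasp_force"])
m=(np.hypot(L[...,0],L[...,1])<r*1.2)&(L[...,2]>.06)&(L[...,2]<.105)
z=L[m][:,2];h,e=np.histogram(z,np.arange(.06,.106,.001));b=e[h.argmax()]+.0005
m&=abs(L[...,2]-b)<.0025;vv,uu=np.nonzero(m);Q=L[m]
A=np.c_[Q[:,:2],np.ones(len(Q))];k=np.linalg.lstsq(A,Q[:,2],rcond=None)[0]
(cx,cy),rr=cv2.minEnclosingCircle((Q[:,:2]*1000).astype(np.float32))
print("face",len(Q),"z",z.size and np.median(Q[:,2]),"slope",k[:2],"circle",cx,cy,rr)
E
python3 held.py .014;python3 go.py .6515,-.0715,.006
```

```text
tcp [ 0.6489 -0.0722  0.0928] F [-1.2415  0.4041 -0.6442] op 0.3105650218028501 g 59.39269334077835
face 4567 z 0.0752707729328541 slope [-0.0309  0.0003] circle -0.004105337895452976 0.004301078617572784 16.728778839111328
t 25.7833 pos [ 0.6489 -0.0727  0.0932] yaw tool y -90.04696401951207 R
 [[ 1.     -0.0008 -0.0019]
 [-0.0008 -1.      0.0002]
 [-0.0019 -0.0002 -1.    ]] q [-0.2928  0.4572  1.481  -0.0004  1.2052  1.279 ]
[ 0.6515 -0.0715  0.006 ] shift [ 0.0069 -0.0029  0.2179]
roll to y=+x -0.5002609112195116
```

Call:
drive_tool([
  [[0.003,0,0.05,0],[0.003,0,0.11,0],[0.003,0,0.16,0],[0.003,0,0.19,0],[0.003,0,0.205,0],[0.003,0,0.21,0],[0.003,0,0.21,0],[0.003,0,0.21,0]],
])

```text
time_s: 26.45
eef_pos: [0.6523, -0.0726, 0.0115]
eef_rot: [0.0, 1.0, -0.0, 0.001]
wrist_force: [1.0, 0.0, -0.9]
opening: 0.311
grasp_force: 59.4
```

Call:
drive_tool([
  [[0,0,0.003,0],[0,0,0.006,0],[0,0,0.008,0],[0,0,0.008,0]],
])

```text
time_s: 26.78
eef_pos: [0.6519, -0.0722, 0.0078]
eef_rot: [0.0, 1.0, 0.0, 0.001]
wrist_force: [0.0, -0.2, 2.7]
opening: 0.312
grasp_force: 59.8
```

Call:
drive_tool([
  [[0,0,0.002,0],[0,0,0.003,0],[0,0,0.003,0]],
])

```text
time_s: 27.03
eef_pos: [0.652, -0.0723, 0.0078]
eef_rot: [0.0, 1.0, 0.0, 0.001]
wrist_force: [-5.3, 0.7, 11.1]
opening: 0.311
grasp_force: 60.6
```

Call:
drive_tool([
  [[0,0,0,0],[0,0,0,0],[0,0,0,0],[0,0,0,0],[0,0,-0.05,0],[0,0,-0.12,0],[0,0,-0.2,0],[0,0,-0.28,0],[0,0,-0.28,0]],
], jaw=0.45)

```text
time_s: 27.78
eef_pos: [0.6559, -0.0733, 0.1256]
eef_rot: [0.002, 1.0, 0.0, 0.006]
wrist_force: [-0.4, -0.2, 1.7]
opening: 0.552
grasp_force: 0.0
```

```bash
python3 go.py .471,-.134,.12
```

```text
t 27.7833 pos [ 0.6559 -0.0733  0.1256] yaw tool y -89.9953605576774 R
 [[ 0.9999  0.0001  0.0114]
 [ 0.0001 -1.     -0.0034]
 [ 0.0114  0.0034 -0.9999]] q [-0.2908  0.4261  1.4538  0.      1.2497  1.2798]
[ 0.471 -0.134  0.12 ] shift [-0.4624  0.1515  0.0093]
roll to y=+x -0.49997422532043
```

Call:
drive_tool([
  [[-0.4525,0.153,0,0],[-0.4525,0.153,0,0],[-0.4525,0.153,0,0],[-0.4525,0.153,0,0],[-0.4525,0.153,0,0],[-0.4525,0.153,0,0],[-0.4525,0.153,0,0],[-0.4525,0.153,0,0]],
], jaw=0.3)

```text
time_s: 28.45
eef_pos: [0.4712, -0.1336, 0.1181]
eef_rot: [0.0, 1.0, -0.0, 0.001]
wrist_force: [1.0, 0.0, 0.4]
opening: 0.698
grasp_force: 0.0
```

```bash
python3 top.py .066 .471 -.134; python3 go.py .471,-.1335,-.016;python3 - <<'E'
from h import *
p,d=ctrl.camera("top");P=cloud("top",d)
m=(abs(P[...,2]-.082)<.006)&(np.hypot(P[...,0]-.65,P[...,1]+.0715)<.03);print("m placed",m.sum(),P[m].mean(0),P[m].min(0),P[m].max(0))
E
```

```text
tcp [ 0.4712 -0.1336  0.1181] vel 0.017588323083694467
wrist 2133 circle mm 470.32452392578125 -134.06593322753906 17.1812801361084 [ 0.4713 -0.1341  0.0668]
t 28.5 pos [ 0.4714 -0.1334  0.118 ] yaw tool y -89.99385309602961 R
 [[ 1.      0.0001  0.0011]
 [ 0.0001 -1.     -0.0004]
 [ 0.0011  0.0004 -1.    ]] q [-0.5188  0.0848  1.8953  0.0003  1.1604  1.0518]
[ 0.471  -0.1335 -0.016 ] shift [-0.0014  0.0001  0.3351]
roll to y=+x -0.49996585053349785
m placed 193 [ 0.6505 -0.0725  0.0824] [ 0.6373 -0.0868  0.0762] [ 0.6654 -0.0591  0.0867]
```

Socket_m is seated, top at 0.082 m as expected. Picking socket_l.

Call:
drive_tool([
  [[-0.001,0.001,0.05,0],[-0.001,0.001,0.13,0],[-0.001,0.001,0.21,0],[-0.001,0.001,0.28,0],[-0.001,0.001,0.32,0],[-0.001,0.001,0.335,0],[-0.001,0.001,0.335,0],[-0.001,0.001,0.335,0]],
])

```text
time_s: 29.22
eef_pos: [0.4708, -0.1337, -0.0159]
eef_rot: [0.0, 1.0, 0.0, 0.0]
wrist_force: [0.1, -0.0, 0.1]
opening: 0.701
grasp_force: 0.0
```

Call:
drive_tool([
  [[0,0,0,0],[0,0,0,0],[0,0,0,0],[0,0,0,0],[0,0,0,0],[0,0,0,0],[0,0,0,0]],
], jaw=1)

```text
time_s: 29.8
eef_pos: [0.4714, -0.1344, -0.0146]
eef_rot: [0.001, 1.0, -0.0, 0.001]
wrist_force: [0.2, 0.4, 6.8]
opening: 0.377
grasp_force: 59.8
```

Call:
drive_tool([
  [[0,0,-0.06,0],[0,0,-0.15,0],[0,0,-0.23,0],[0,0,-0.275,0],[0,0,-0.275,0]],
])

```text
time_s: 30.22
eef_pos: [0.4731, -0.1354, 0.0988]
eef_rot: [0.002, 1.0, 0.0, 0.004]
wrist_force: [0.6, -0.5, -2.0]
opening: 0.384
grasp_force: 60.3
```

Call:
drive_tool([
  [[0.454,-0.362,0,0],[0.454,-0.362,0,0],[0.454,-0.362,0,0],[0.454,-0.362,0,0],[0.454,-0.362,0,0],[0.454,-0.362,0,0],[0.454,-0.362,0,0],[0.454,-0.362,0,0],[0.454,-0.362,0,0],[0.454,-0.362,0,0]],
])

```text
time_s: 31.05
eef_pos: [0.6501, 0.0103, 0.0928]
eef_rot: [-0.0, 1.0, -0.001, -0.001]
wrist_force: [-0.3, -0.4, -2.0]
opening: 0.381
grasp_force: 60.3
```

```bash
python3 held.py .017;python3 go.py .6525,.0113,.006
```

```text
tcp [0.6501 0.0103 0.0928] F [-0.3306 -0.4322 -1.9522] op 0.3811544658979512 g 60.285981595516205
face 6262 z 0.08158956922250571 slope [-0.0354  0.001 ] circle 1.9210755825042725 -0.55340576171875 18.834951400756836
t 31.1 pos [0.6503 0.0101 0.0932] yaw tool y -90.08241632903783 R
 [[ 1.     -0.0014 -0.0014]
 [-0.0014 -1.      0.    ]
 [-0.0014 -0.     -1.    ]] q [-0.1664  0.4519  1.4887 -0.0002  1.2025  1.4059]
[0.6525 0.0113 0.006 ] shift [ 0.0057 -0.0029  0.2179]
roll to y=+x -0.5004578684946546
```

Call:
drive_tool([
  [[0.002,0,0.05,0],[0.002,0,0.11,0],[0.002,0,0.16,0],[0.002,0,0.19,0],[0.002,0,0.205,0],[0.002,0,0.21,0],[0.002,0,0.21,0],[0.002,0,0.21,0]],
])

```text
time_s: 31.77
eef_pos: [0.6533, 0.0108, 0.0111]
eef_rot: [0.0, 1.0, -0.0, 0.001]
wrist_force: [-1.3, 0.4, -0.8]
opening: 0.382
grasp_force: 60.3
```

Call:
drive_tool([
  [[0,0,0.003,0],[0,0,0.006,0],[0,0,0.009,0],[0,0,0.01,0],[0,0,0.01,0]],
])

```text
time_s: 32.18
eef_pos: [0.6531, 0.011, 0.0075]
eef_rot: [0.0, 1.0, 0.0, 0.001]
wrist_force: [-2.3, 0.0, 5.7]
opening: 0.381
grasp_force: 61.2
```

Call:
drive_tool([
  [[0,0,0,0],[0,0,0,0],[0,0,0,0],[0,0,0,0],[0,0,-0.05,0],[0,0,-0.12,0],[0,0,-0.2,0],[0,0,-0.28,0],[0,0,-0.28,0]],
], jaw=0.38)

```text
time_s: 32.93
eef_pos: [0.6571, 0.0104, 0.1258]
eef_rot: [0.001, 1.0, 0.0, 0.006]
wrist_force: [1.8, 0.0, 0.2]
opening: 0.617
grasp_force: 0.0
```

Call:
drive_tool([
  [[-0.495,0.004,0,0],[-0.495,0.004,0,0],[-0.495,0.004,0,0],[-0.495,0.004,0,0],[-0.495,0.004,0,0],[-0.495,0.004,0,0],[-0.495,0.004,0,0],[-0.495,0.004,0,0]],
], jaw=0.2)

```text
time_s: 33.6
eef_pos: [0.4554, 0.0092, 0.1184]
eef_rot: [0.0, 1.0, -0.0, 0.001]
wrist_force: [0.6, 0.1, 0.4]
opening: 0.804
grasp_force: 0.0
```

```bash
python3 top.py .074 .456 .010; python3 go.py .456,.0095,-.016;python3 - <<'E'
from h import *
p,d=ctrl.camera("top");P=cloud("top",d)
m=(abs(P[...,2]-.088)<.006)&(np.hypot(P[...,0]-.65,P[...,1]-.011)<.03);print("l placed",m.sum(),P[m].mean(0),P[m].min(0),P[m].max(0))
E
```

```text
tcp [0.4554 0.0092 0.1184] vel 0.031131220643686872
wrist 3134 circle mm 454.9973449707031 9.760269165039062 20.390457153320312 [0.4562 0.0099 0.0748]
t 33.65 pos [0.4558 0.0092 0.1184] yaw tool y -90.01236689368261 R
 [[ 1.     -0.0002  0.0021]
 [-0.0002 -1.     -0.0004]
 [ 0.0021  0.0004 -1.    ]] q [-0.2413  0.0057  1.9771  0.0001  1.1567  1.3297]
[ 0.456   0.0095 -0.016 ] shift [-0.0002 -0.001   0.336 ]
roll to y=+x -0.5000687049649034
l placed 279 [0.6511 0.0102 0.0886] [ 0.6348 -0.0056  0.0821] [0.6692 0.0259 0.0928]
```

Socket_l is seated. Picking socket_xl.

Call:
drive_tool([
  [[0,0,0.05,0],[0,0,0.13,0],[0,0,0.21,0],[0,0,0.28,0],[0,0,0.32,0],[0,0,0.336,0],[0,0,0.336,0],[0,0,0.336,0]],
])

```text
time_s: 34.37
eef_pos: [0.4553, 0.0093, -0.0163]
eef_rot: [0.0, 1.0, 0.0, 0.0]
wrist_force: [0.0, -0.7, 0.4]
opening: 0.797
grasp_force: 0.0
```

Call:
drive_tool([
  [[0,0,0,0],[0,0,0,0],[0,0,0,0],[0,0,0,0],[0,0,0,0],[0,0,0,0],[0,0,0,0]],
], jaw=1)

```text
time_s: 34.95
eef_pos: [0.4558, 0.0094, -0.0151]
eef_rot: [0.0, 1.0, -0.0, 0.001]
wrist_force: [-1.0, 0.4, 5.1]
opening: 0.451
grasp_force: 59.3
```

Call:
drive_tool([
  [[0,0,-0.06,0],[0,0,-0.15,0],[0,0,-0.23,0],[0,0,-0.275,0],[0,0,-0.275,0]],
])

```text
time_s: 35.37
eef_pos: [0.4578, 0.0088, 0.098]
eef_rot: [0.001, 1.0, 0.0, 0.004]
wrist_force: [0.6, -0.5, -3.4]
opening: 0.453
grasp_force: 61.7
```

Call:
drive_tool([
  [[0.496,-0.204,0,0],[0.496,-0.204,0,0],[0.496,-0.204,0,0],[0.496,-0.204,0,0],[0.496,-0.204,0,0],[0.496,-0.204,0,0],[0.496,-0.204,0,0],[0.496,-0.204,0,0],[0.496,-0.204,0,0],[0.496,-0.204,0,0]],
])

```text
time_s: 36.2
eef_pos: [0.6512, 0.0906, 0.0928]
eef_rot: [0.0, 1.0, -0.0, -0.001]
wrist_force: [0.7, -0.5, -3.4]
opening: 0.451
grasp_force: 61.5
```

```bash
python3 held.py .020;python3 go.py .6537,.0907,.006
```

```text
tcp [0.6512 0.0906 0.0928] F [ 0.704  -0.4775 -3.3936] op 0.4513652780815672 g 61.516776527278125
face 6555 z 0.09000782350736736 slope [-0.0475  0.0007] circle 10.733335494995117 -0.015071610920131207 20.80347442626953
t 36.25 pos [0.6516 0.0906 0.0932] yaw tool y -90.04010103247072 R
 [[ 1.     -0.0007 -0.0008]
 [-0.0007 -1.     -0.0001]
 [-0.0008  0.0001 -1.    ]] q [-0.0419  0.4663  1.4679 -0.0001  1.2082  1.5297]
[0.6537 0.0907 0.006 ] shift [ 0.0054 -0.0004  0.2181]
roll to y=+x -0.5002227835137262
```

Call:
drive_tool([
  [[0.002,0,0.05,0],[0.002,0,0.11,0],[0.002,0,0.16,0],[0.002,0,0.19,0],[0.002,0,0.205,0],[0.002,0,0.21,0],[0.002,0,0.21,0],[0.002,0,0.21,0]],
])

```text
time_s: 36.92
eef_pos: [0.6546, 0.091, 0.0108]
eef_rot: [0.0, 1.0, -0.0, 0.001]
wrist_force: [0.9, -0.1, -4.8]
opening: 0.453
grasp_force: 61.5
```

Call:
drive_tool([
  [[0,0,0.003,0],[0,0,0.006,0],[0,0,0.009,0],[0,0,0.01,0],[0,0,0.01,0]],
])

```text
time_s: 37.33
eef_pos: [0.6543, 0.0911, 0.007]
eef_rot: [0.0, 1.0, 0.0, 0.001]
wrist_force: [-3.1, -0.0, 5.7]
opening: 0.456
grasp_force: 62.5
```

Call:
drive_tool([
  [[0,0,0,0],[0,0,0,0],[0,0,0,0],[0,0,0,0],[0,0,-0.05,0],[0,0,-0.12,0],[0,0,-0.2,0],[0,0,-0.28,0],[0,0,-0.28,0]],
], jaw=0.3)

```text
time_s: 38.08
eef_pos: [0.6584, 0.091, 0.1255]
eef_rot: [0.0, 1.0, 0.0, 0.006]
wrist_force: [2.3, 0.3, 1.6]
opening: 0.701
grasp_force: 0.0
```

Call:
drive_tool([
  [[-0.45,-0.2,0,0],[-0.45,-0.2,0,0],[-0.45,-0.2,0,0],[-0.45,-0.2,0,0],[-0.45,-0.2,0,0],[-0.45,-0.2,0,0],[-0.45,-0.2,0,0],[-0.45,-0.2,0,0]],
])

```text
time_s: 38.75
eef_pos: [0.4748, 0.171, 0.1179]
eef_rot: [0.0, 1.0, 0.0, 0.001]
wrist_force: [0.2, 1.2, 0.2]
opening: 0.697
grasp_force: 0.0
```

Run:
```python
from h import *
p,d=ctrl.camera("top");P=cloud("top",d);b,_=ctrl.camera("scene")
im=np.vstack([cv2.resize(p[130:320,130:530],(640,304)),cv2.resize(b[170:330,150:450],(640,290))]);cv2.imwrite("pics/end.png",im[:,:,::-1])
for n,z,y in(("s",.076,-.143),("m",.082,-.0715),("l",.088,.011),("xl",.096,.091)):
    m=(abs(P[...,2]-z)<.004)&(np.hypot(P[...,0]-.65,P[...,1]-y)<.03);print(n,m.sum(),P[m].mean(0))
m=(np.hypot(P[...,0]-.45,P[...,1]-.149)<.08)&(abs(P[...,2]-.042)<.008);print("tub",cv2.minAreaRect(P[m][:,:2].astype(np.float32)*1000))
```

```text
s 108 [ 0.6502 -0.1433  0.0767]
m 183 [ 0.6507 -0.0727  0.0825]
l 261 [0.6515 0.0103 0.0887]
xl 368 [0.6527 0.09   0.0966]
tub ((451.93231201171875, 144.77828979492188), (88.29310607910156, 79.33235168457031), 12.254356384277344)
```

View pics/end.png

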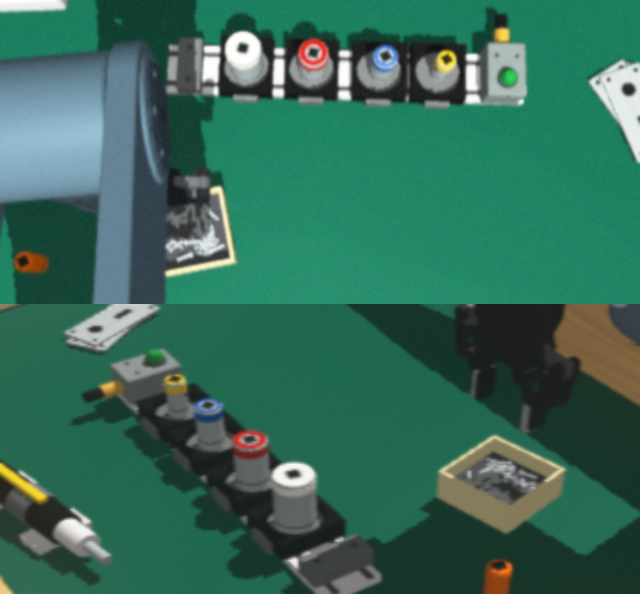

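The final views show all four sockets upright in their wells, in the order yellow, blue, red, white from the green lamp. In the upper view they sit at about (447,62), (385,58), (313,55) and (243,48). The tub is where it was, partly hidden by the arm, and the gripper touches nothing.

```bash
python3 -c "
from bench import ctrl
print(ctrl.hand_in())"
```

```text
the job is handed in; nothing more can be done
None
```

All four sockets stand upright on their well floors, smallest next to the green lamp up to the largest at the far end, with the tub unmoved, and the job is handed in at about 39 s; socket_s was knocked over on the first try (the real fingertips sit 35 mm above the stated TCP) and stood up again against the fixed head block before placing.

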